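Hold the hidden bolt head of the magnifier stand

ROBOT

A 6-joint arm with a two-finger parallel gripper is mounted at the origin on a cart in front of the work surface, level with it; the furniture and walls round the work are solid. World frame = base frame: x ahead of the robot, y to its left, z up, the work surface at z = 0. Lengths are in m, angles in degrees, forces in N, time in s.
With the tool pointing down it reaches from about 0.25 to 0.775 m from the base axis. Payload 8.9 kg.
Tool frame: the origin (TCP) lies midway between the tips of the shut fingers; the grasp point (between the pads) lies 19 mm behind it; z points along the fingers, y is the line along which they close (so a half turn about z gives the same grasp; the last joint's range is limited). The gripper opens to 85 mm and grips with 20 to 120 N. Pads are 22 mm wide; open, the fingers measure 114 mm over their backs; the gripper's body (76 mm by 85 mm) begins 54 mm behind the grasp point. The pads swing forward as they close: fully open they stand 13 mm farther back than shut.
Start: joints at [-84.758, 16.656, -8.789, 64.555, 0, 82.019], TCP at [0.12, -0.511, 0.231] pointing down, gripper open.
Joint ranges: [-144.48, 144.48], [-52.06, 99.96], [-74.48, 78.29], [-112.23, 115.85], [-86.99, 84.42], [-180, 180]. Speed limits (degrees/s): [127.2, 127.2, 159.86, 180, 180, 180].

INTERFACE

Orientations are given as a 3x3 rotation matrix whose columns are the frame's x, y, z axes.
In Python, from bench import r, vision, workorder gives the robot as it stands.
- The arm moves only by the shell command python3 -m creep 'ROWS' [FORCE]. ROWS is JSON, a list of rows, each an object of numbers: "gripper": the gripper command: -1 is fully open, 1 is shut, values between are in proportion; "tx", "ty", "tz": the shift along the tool's x, y, z normalised to -1 to 1, where 1 is 0.15 m; "wx", "wy", "wz": the turn, a rotation vector about the tool's x, y, z normalised to -1 to 1, where 1 is pi rad. A call has 1 to 12 rows; each row is the pose to reach, as a shift and turn from the pose commanded when the call began, along the tool's axes at that moment, turning the shorter way round; what a row does not reach only later rows make up. A row lasts 1/8 s, in which the tool goes at most 62.5 mm and 10.7 degrees, less where a joint would pass 70% of its speed; a pose out of reach is approached as far as the arm can. A call with a number of a shift or a turn outside -1 to 1 is refused whole. A call with a gripper value outside its range is refused whole. The fingers move at their own pace and stop on an object; FORCE is the grip in N (left out, the last holds). Time passes only in rows, so rows that repeat a pose let the fingers close. It gives the time, the measured TCP pose, the force, the opening and the grip force at its end, in the units of the state.
- r.sense(): the state, without advancing time (a new reading comes with each control period).
- vision.get_image(name): name is "scene" or "top"; returns (picture, depth): 480x640x3 uint8, red, green, blue; 480x640 float32, m along the optical axis (not along the pixel's ray), 0 where there is no reading.
- vision.camera_params(name): a dict with "fx", "fy", "cx", "cy" (pixels), "k1" (the pictures are not rectified: a ray, as slopes to the right and down, at radius r is drawn at 1 + k1 r^2 times it, then the intrinsics apply), "rvec" (rotation vector, rad) and "tvec" (3), from world to camera coordinates, as OpenCV has them. Camera axes: x right, y down, z forward; pixel columns grow to the right and rows downward; lengths in m; the calibration is good to about 2 mm. A picture is of the moment at which its call begins. camera_params takes no time and is no camera call.
- workorder.sign_off(): hands the job in; it is judged then, once.
Trained networks look in the newest picture that a camera, given by its name, has taken for a name from the list of things; names that differ only in an ending like _2 or _b are one class to them, and where a whole thing is asked for, a point or a joint stands for the part that bears it (a point fixed in the world has none). Each returns a list of dicts, best first, with "p" (0 to 1); they miss things now and then, are a little off and sometimes report something else, mostly with a low value. They report only what shows in the picture. A call takes as long as a camera call.
- vision.find_in(camera, label): "position" ([x, y, z] in m, in world coordinates, good to about 4 mm: the middle of the surface that is visible of it).
- vision.outline_of(camera, label): "mask" (480x640 bool, what is visible of it).
- vision.spot_point(camera, label): "position" ([x, y, z] in m, in world coordinates, good to about 4 mm: a listed point, or the origin of a listed thing).
The state is a dict: "clock": time; "qpos": joint angles; "qd": joint speeds; "effort": joint torques, N m; "position": TCP position; "tcp_rot": TCP orientation; "wrist_force": force on the tool from outside, world axes, zero at the start; "moment": the same for the moment, N m; "width": opening from 0.0 (shut) to 1.0 (fully open); "finger_force": force on a finger pad.
Only numpy, scipy, OpenCV 4.12 (cv2) and the standard library are available. Lean on these libraries where they do the work, as an engineer would, in place of code of your own. Each camera call takes 0.05 s, during which the arm holds its last target. There are 200 camera calls.

TASK

The magnifier's lens arm sags and must be held level for locking: take the orange driver out of its wooden block, stand it fully home in the square recess of the black knob on the blue pillar, and let it go. Then reach down into the gap behind the stand's front plate, grip the hidden brass bolt head between the fingers, bring the lens arm level by it and finish while still gripping it so, with the driver still seated. Never touch the lens arm itself, and leave the sherd, the red-capped vial and the eraser where they are.

Things in the scene. Friction and masses are not known exactly. Their poses are not given: they have to be found in the camera images.
- stand: Magnifier stand, fixed. Grey board 200 x 280 mm, 12 mm thick; origin on the table, z up, -x is its front, the lens arm points to +y. Blue pillar 34 x 40 mm at x = -85 mm, y = 0, top at z = 124 mm, carries the locking knob. The bolt turns about a line along x at y = 0, z = 100 mm, through pillar and front plate
- bracket_gap (a point): Centre of the gap in the stand's grey metal U-bracket, at stand x = 27, y = 0, z = 100 mm (axes as the stand's). Two upright plates 6 mm thick, 150 mm wide (y), 48 mm clear between them: front plate centred at stand x = 0, top at z = 121 mm, rear plate at x = 54 mm, top at z = 101 mm. Open above and at both ends; floor at z = 17 mm
- bolt_turn (a joint): Turn (rad) of the bolt, with its head and the lens arm in one piece, about the stand's +x: 0 = lens arm level, negative = sagging. It starts at and falls back to its lower stop, -0.35, by its own weight (about 0.1 N m) unless held; upper stop +0.25
- bolt_head (a point): Brass bolt head in the middle of the gap, hidden by the front plate: a block 24 mm along its x (bolt axis), 16 mm across its two flat sides (y), 30 mm tall (z), this point is its centre. It turns with the lens arm; its flat sides are upright when the arm is level. Fingers closing level on both flat sides, square with the stand, turn it level
- lens_arm: Black lens arm before the front plate, in one piece with the bolt and its head; origin on the bolt axis at stand x = 0. At its x = -35 mm a hub 30 mm wide and an arm 12 mm wide, 10 mm high point along its +y to a glass lens in a black ring, 68 mm outer diameter, 10 mm high, centre 130 mm from the axis. Except for the bolt head not to be touched
- lock_knob: Round black captive knob on the blue pillar, 42 mm diameter, 18 mm high; origin at the centre of its underside, z up, top face at z = 18 mm. In its middle a square recess 10.5 mm wide, 18 mm deep, sides along its own x and y. It turns about z with 0.03 N m of friction and starts at any angle
- driver: Driver: square steel tip 8 x 8 mm, 14 mm long (sides along its x and y), then a round steel collar 26 mm wide, 6 mm high, then a round orange handle 22 mm wide, 70 mm long; 90 mm in all, about 80 g. Origin at the tip's end, z along the handle. Starts upright in the block. Fully home its collar rests on the knob's top, origin 4 mm above the knob's origin
- driver_holder: Wooden block, fixed, 50 x 50 mm, 40 mm high (60 x 60 mm foot), origin under its centre; a square hole in the middle of the top, 10.5 mm wide and 20 mm deep, sides along its own x and y, holds the driver's tip
- sherd: Brown sherd, 57 x 75 x 12 mm, lying on the stand's board below the lens; origin under its centre. Leave alone
- vial: Small clear vial with a red cap, 28 mm diameter, 52 mm high, standing on the table; origin under its centre. Leave alone
- eraser: Blue and white eraser, 20 x 46 x 12 mm, lying on the table; origin under its centre. Leave alone

How it is judged:
By the outcome, as a careful person would: the job done as asked, in the order asked, and still so for the second after the job is handed in, while the arm keeps its last pose, push and grip.
It also fails if it takes over 43 s, if anything falls off the work surface, if the arm or the gripper's body presses on something with over 40 N, if the wrist force passes 120 N, or if a joint passes its speed limit or range.

## Working session

There is one attempt and no reset: what is moved stays moved. The work goes in short steps, Python scripts to look and compute and a shell command to move; the robot and the scene stay as the last step left them, time stands still between calls to the robot, and variables do not carry over. Pictures are saved under pics/ and viewed, at most 10 in all, crops included, and the job is handed in when it is done.

```bash
mkdir -p pics
cat > h.py <<'E'
import numpy as np, cv2
from bench import r, vision, workorder
def cam(n):
    p=vision.camera_params(n); R=cv2.Rodrigues(np.array(p['rvec'],float))[0]; return p,R,np.array(p['tvec'],float)
def world(n,D,uv=None):
    """world point for every pixel (480x640x3)"""
    p,R,t=cam(n)
    v,u=np.mgrid[0:480,0:640]
    K=np.array([[p['fx'],0,p['cx']],[0,p['fy'],p['cy']],[0,0,1.]])
    q=cv2.undistortPoints(np.stack([u,v],-1).reshape(-1,1,2).astype(float),K,np.array([p['k1'],0,0,0,0.])).reshape(480,640,2)
    P=np.dstack([q,np.ones((480,640))])*D[...,None]
    return (P-t)@R
E
python3 - <<'E'
from h import *
s=r.sense(); print(s['clock'],s['position'],np.round(s['tcp_rot'],3).tolist(),s['width'])
for n in('top','scene'):
    im,D=vision.get_image(n); cv2.imwrite(f'pics/{n}0.png',im[...,::-1]); np.savez(f'/tmp/{n}0.npz',im=im,D=D)
    for l in('stand','bracket_gap','lens_arm','lock_knob','driver','driver_holder','sherd','vial','eraser'):
        try:
            o=vision.spot_point(n,l); print(n,l,[(np.round(a['position'],4).tolist(),round(a['p'],2)) for a in o[:2]])
        except Exception as e: print(n,l,e)
print(r.sense()['clock'])
E
```

```text
0.0 [ 0.12006494 -0.51063047  0.2307273 ] [[0.973, 0.229, -0.0], [0.229, -0.973, 0.001], [0.0, -0.001, -1.0]] 0.9969563904558867
top stand [([0.5645, 0.0298, 0.003], 0.91)]
top bracket_gap [([0.5868, 0.0328, 0.1012], 0.88), ([0.5477, -0.2702, 0.0245], 0.7)]
top lens_arm [([0.5623, 0.0337, 0.1029], 0.59)]
top lock_knob [([0.4739, 0.03, 0.1245], 0.71)]
top driver [([0.5468, -0.2717, 0.0253], 0.52)]
top driver_holder [([0.5462, -0.2697, -0.0002], 0.67), ([0.5619, 0.0278, 0.0006], 0.31)]
top sherd [([0.5376, 0.1552, 0.0089], 0.4)]
top vial [([0.679, -0.2516, 0.0021], 0.54)]
top eraser [([0.6478, -0.3461, 0.0024], 0.67)]
scene stand [([0.5623, 0.0292, 0.0011], 0.61)]
scene bracket_gap [([0.5893, 0.028, 0.1009], 0.9)]
scene lens_arm [([0.5638, 0.0307, 0.0978], 0.77)]
scene lock_knob [([0.4763, 0.0319, 0.1287], 0.65)]
scene driver []
scene driver_holder []
scene sherd [([0.54, 0.1537, 0.0135], 0.69)]
scene vial []
scene eraser [([0.537, 0.151, 0.0144], 0.2)]
1.0
```

View pics/top0.png

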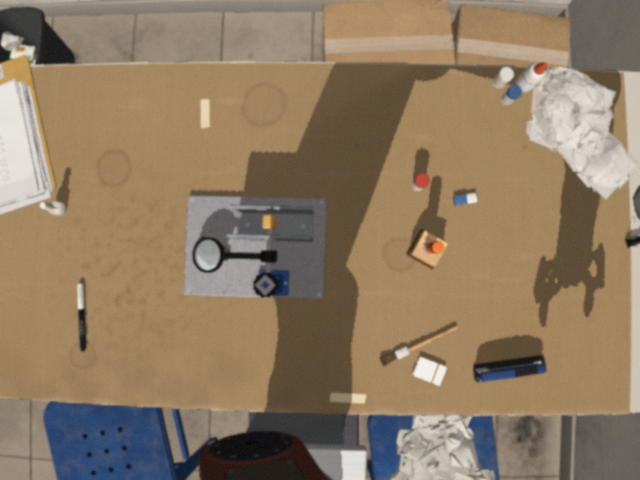

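View pics/scene0.png

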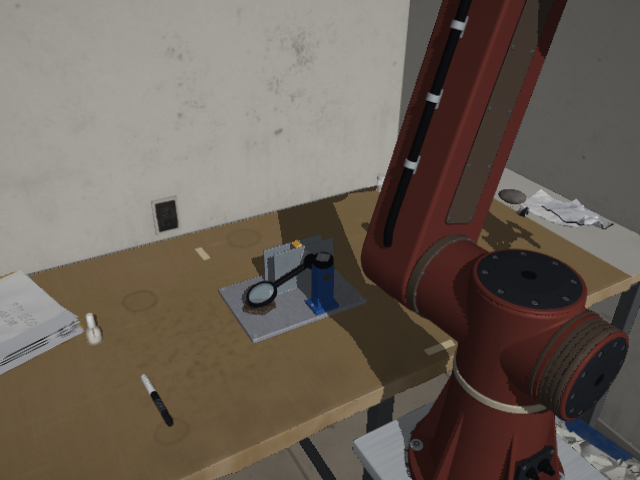

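The top view shows the stand at about (255,247), with the knob at (265,285) and the brass head at (268,222). The driver in its turned block is at (430,248). The scene view shows the pillar knob at (323,257) and the arm sagging to the left. Next I measure the yaws.

Run:
```python
from h import *
d=np.load('/tmp/top0.npz'); im,D=d['im'],d['D']; W=world('top',D)
def rect(m,l):
    P=W[m][:,:2]*1000; (c,s,a)=cv2.minAreaRect(P.astype(np.float32)); print(l,m.sum(),np.round(c,1),np.round(s,1),round(a,1),'meanz',W[m][:,2].mean().round(4))
def near(x,y,rad): return np.hypot(W[...,0]-x,W[...,1]-y)<rad
z=W[...,2]
for lo,hi in((.03,.05),):
    rect(near(.547,-.271,.05)&(z>lo)&(z<hi),'block top')
rect(near(.547,-.271,.06)&(z>.09),'driver')
m=near(.547,-.271,.06)&(z>.09); print(W[m].mean(0),W[m].max(0))
rect(near(.475,.03,.05)&(z>.132)&(z<.155),'knob')
m=near(.475,.03,.05)&(z>.132)&(z<.155); print(np.median(W[m],0))
b=(z>.006)&(z<.018)&(abs(W[...,0]-.56)<.14)&(abs(W[...,1]-.03)<.18)
rect(cv2.morphologyEx(b.astype(np.uint8),cv2.MORPH_OPEN,np.ones((3,3)))>0,'board')
rect(near(.565,.03,.1)&(z>.112)&(z<.13)&(W[...,0]>.54),'frontplate')
rect(near(.619,.03,.1)&(z>.095)&(z<.107)&(W[...,0]>.605),'rearplate')
rect(near(.589,.03,.02)&(z>.105),'head'); m=near(.589,.03,.03)&(im[...,0]>180)&(im[...,2]<90); rect(m,'brass')
c=[cv2.resize(im[y-20:y+20,x-20:x+20],(400,400),interpolation=cv2.INTER_CUBIC) for x,y in((265,285),(432,248))]
cv2.imwrite('pics/crop0.png',np.hstack(c)[...,::-1])
```

```text
block top 523 [ 549.8 -271.1] [51.4 50.9] 62.0 meanz 0.0404
driver 147 [ 549.  -270.3] [20.9 21.4] 89.7 meanz 0.1134
[ 0.54927995 -0.26897103  0.1133535 ] [ 0.55969593 -0.25982909  0.1202088 ]
knob 456 [477.8  29.2] [43.4 43.4] 0.2 meanz 0.1416
[0.4775263  0.02921217 0.14172867]
board 8911 [548.5  69.5] [281.7 201.2] 89.8 meanz 0.0126
frontplate 421 [579.1  28.9] [ 43.  148.2] 0.3 meanz 0.1192
rearplate 296 [617.  28.] [149.8   6.5] 89.5 meanz 0.1013
head 149 [585.5  30.5] [30.3 19.5] 0.8 meanz 0.1133
brass 46 [588.4  33.4] [20.7 13.9] 0.0 meanz 0.1143
```

View pics/crop0.png

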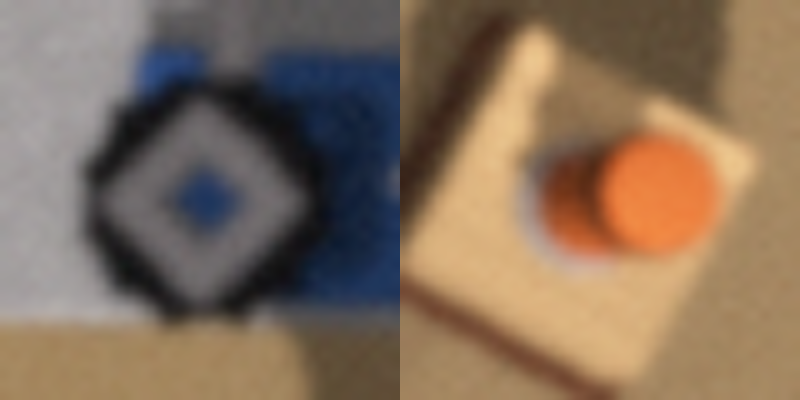

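The knob's recess is a diamond, so its sides sit at about 45° to the stand. The block is turned about 62° (mod 90), with the handle top at left-crop-equivalent (660,195). Now I approach the driver.

```bash
python3 -m creep '[{"tx":0.35,"ty":-0.1,"gripper":-1},{"tx":0.7,"ty":-0.2,"gripper":-1},{"tx":1,"ty":-0.3,"gripper":-1}]' 40
python3 -m creep '[{"tx":0.35,"ty":-0.1,"gripper":-1},{"tx":0.7,"ty":-0.2,"gripper":-1},{"tx":1,"ty":-0.3,"gripper":-1}]'
python3 -m creep '[{"tx":0.35,"ty":-0.1,"gripper":-1},{"tx":0.7,"ty":-0.2,"gripper":-1},{"tx":1,"ty":-0.3,"gripper":-1},{"tx":1,"ty":-0.3,"gripper":-1},{"tx":1,"ty":-0.3,"gripper":-1}]'
python3 - <<'E'
from h import *
s=r.sense(); R=s['tcp_rot']; print(s['clock'],s['position'],np.round(R,4).tolist(),(R.T@(np.array([.5493,-.270,.062])-s['position'])/.15).round(4))
E
```

```text
1.0 [ 0.12010225 -0.51107057  0.23133299] [[0.9735, 0.2287, 0.0], [0.2287, -0.9735, -0.0], [0.0, 0.0, -1.0]] [ 3.1531 -0.9101  1.1289]$[0]: bad value
$[0]: bad value
$[0]: bad value
```

```bash
python3 -m creep '[{"tx":0.35,"ty":-0.1,"tz":0,"wx":0,"wy":0,"wz":0,"gripper":-1},{"tx":0.7,"ty":-0.2,"tz":0,"wx":0,"wy":0,"wz":0,"gripper":-1},{"tx":1,"ty":-0.3,"tz":0,"wx":0,"wy":0,"wz":0,"gripper":-1}]' 40
```

```text
clock: 1.38
position: [0.2572, -0.432, 0.2314]
tcp_rot: [[0.973, 0.229, 0.0], [0.229, -0.973, -0.0], [0.0, 0.0, -1.0]]
wrist_force: [-0.2, -0.9, -0.1]
width: 1.003
finger_force: 0.0
```

```bash
python3 -m creep '[{"tx":0.35,"ty":-0.1,"tz":0,"wx":0,"wy":0,"wz":0,"gripper":-1},{"tx":0.7,"ty":-0.2,"tz":0,"wx":0,"wy":0,"wz":0,"gripper":-1},{"tx":1,"ty":-0.3,"tz":0,"wx":0,"wy":0,"wz":0,"gripper":-1}]'
python3 -m creep '[{"tx":0.35,"ty":-0.1,"tz":0,"wx":0,"wy":0,"wz":0,"gripper":-1},{"tx":0.7,"ty":-0.2,"tz":0,"wx":0,"wy":0,"wz":0,"gripper":-1},{"tx":1,"ty":-0.3,"tz":0,"wx":0,"wy":0,"wz":0,"gripper":-1},{"tx":1,"ty":-0.3,"tz":0,"wx":0,"wy":0,"wz":0,"gripper":-1},{"tx":1,"ty":-0.3,"tz":0,"wx":0,"wy":0,"wz":0,"gripper":-1}]'
python3 - <<'E'
from h import *
s=r.sense(); R=s['tcp_rot']; print((R.T@(np.array([.5493,-.270,.062])-s['position'])/.15).round(4))
E
```

```text
clock: 1.75
position: [0.3932, -0.3538, 0.2314]
tcp_rot: [[0.973, 0.229, 0.0], [0.229, -0.973, -0.0], [0.0, 0.0, -1.0]]
wrist_force: [-0.3, -0.9, -0.3]
width: 1.001
finger_force: 0.0
clock: 2.38
position: [0.527, -0.2767, 0.2311]
tcp_rot: [[0.973, 0.229, -0.001], [0.229, -0.973, 0.0], [-0.001, -0.0, -1.0]]
wrist_force: [-0.4, -0.3, 0.5]
width: 0.994
finger_force: 0.0
[ 0.1557 -0.0089  1.127 ]
```

```bash
python3 -m creep '[{"tx":0.156,"ty":-0.009,"tz":0.1,"wx":0,"wy":0,"wz":0,"gripper":-1},{"tx":0.156,"ty":-0.009,"tz":0.4,"wx":0,"wy":0,"wz":0,"gripper":-1},{"tx":0.156,"ty":-0.009,"tz":0.7,"wx":0,"wy":0,"wz":0,"gripper":-1},{"tx":0.156,"ty":-0.009,"tz":1,"wx":0,"wy":0,"wz":0,"gripper":-1}]'
python3 -m creep '[{"tx":0,"ty":0,"tz":0.12,"wx":0,"wy":0,"wz":0,"gripper":-1},{"tx":0,"ty":0,"tz":0.12,"wx":0,"wy":0,"wz":0,"gripper":-1},{"tx":0,"ty":0,"tz":0.12,"wx":0,"wy":0,"wz":0,"gripper":1},{"tx":0,"ty":0,"tz":0.12,"wx":0,"wy":0,"wz":0,"gripper":1},{"tx":0,"ty":0,"tz":0.12,"wx":0,"wy":0,"wz":0,"gripper":1},{"tx":0,"ty":0,"tz":0.12,"wx":0,"wy":0,"wz":0,"gripper":1},{"tx":0,"ty":0,"tz":0.12,"wx":0,"wy":0,"wz":0,"gripper":1},{"tx":0,"ty":0,"tz":0.12,"wx":0,"wy":0,"wz":0,"gripper":1}]' 40
```

```text
clock: 2.88
position: [0.5487, -0.2712, 0.0804]
tcp_rot: [[0.974, 0.227, 0.0], [0.227, -0.974, -0.0], [0.0, 0.001, -1.0]]
wrist_force: [0.1, 0.1, 1.0]
width: 1.002
finger_force: 0.0
clock: 3.88
position: [0.5501, -0.2703, 0.0639]
tcp_rot: [[0.973, 0.229, 0.001], [0.229, -0.973, -0.001], [0.001, 0.001, -1.0]]
wrist_force: [-0.5, -0.6, 6.3]
width: 0.244
finger_force: 39.0
```

```bash
python3 -m creep '[{"tx":0,"ty":0,"tz":-0.15,"wx":0,"wy":0,"wz":0,"gripper":1},{"tx":0,"ty":0,"tz":-0.4,"wx":0,"wy":0,"wz":0,"gripper":1},{"tx":0,"ty":0,"tz":-0.7,"wx":0,"wy":0,"wz":0,"gripper":1},{"tx":0,"ty":0,"tz":-1,"wx":0,"wy":0,"wz":0,"gripper":1},{"tx":0,"ty":0,"tz":-1,"wx":0,"wy":0,"wz":0,"gripper":1},{"tx":0,"ty":0,"tz":-1,"wx":0,"wy":0,"wz":0,"gripper":1}]'
python3 - <<'E'
from h import *
im,D=vision.get_image('top'); cv2.imwrite('pics/top1.png',cv2.resize(im[180:300,380:500],(600,600),interpolation=cv2.INTER_CUBIC)[...,::-1])
s=r.sense(); R=s['tcp_rot']; print((R.T@(np.array([.4777,.0292,.2137])-[.5493,-.270,.2137])/.15).round(4))
for n in('top','scene'):
  if n=='scene': im,D=vision.get_image(n)
  print([(np.round(a['position'],4),a['p']) for a in vision.spot_point(n,'driver')[:2]])
E
```

```text
clock: 4.62
position: [0.5494, -0.2697, 0.2124]
tcp_rot: [[0.973, 0.229, -0.001], [0.229, -0.973, 0.001], [-0.001, -0.001, -1.0]]
wrist_force: [-0.3, -1.0, -1.8]
width: 0.248
finger_force: 39.8
[-0.0083 -2.051   0.0034]
[(array([0.5898, 0.0306, 0.1009]), 0.62)]
[]
```

View pics/top1.png

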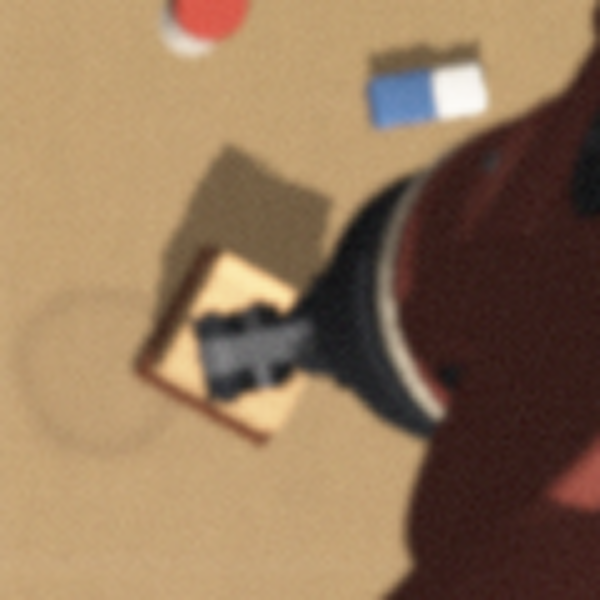

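The driver is lifted out: the gripper is over the block at about (250,350), and the vial and eraser haven't moved.

```bash
python3 -m creep '[{"tx":0,"ty":-0.2,"tz":0,"wx":0,"wy":0,"wz":0,"gripper":1},{"tx":0,"ty":-0.6,"tz":0,"wx":0,"wy":0,"wz":0,"gripper":1},{"tx":0,"ty":-1,"tz":0,"wx":0,"wy":0,"wz":0,"gripper":1}]'
python3 -m creep '[{"tx":0,"ty":-0.4,"tz":0,"wx":0,"wy":0,"wz":0.04,"gripper":1},{"tx":-0.01,"ty":-0.8,"tz":0,"wx":0,"wy":0,"wz":0.092,"gripper":1},{"tx":-0.01,"ty":-1,"tz":0,"wx":0,"wy":0,"wz":0.092,"gripper":1},{"tx":-0.01,"ty":-1,"tz":0,"wx":0,"wy":0,"wz":0.092,"gripper":1},{"tx":-0.01,"ty":-1,"tz":0,"wx":0,"wy":0,"wz":0.092,"gripper":1}]'
python3 - <<'E'
from h import *
s=r.sense(); R=s['tcp_rot']; print((R.T@(np.array([.5494-.5493+.4777,.0292+.0003,.2137])-s['position'])/.15).round(4))
im,D=vision.get_image('scene'); cv2.imwrite('pics/sc1.png',cv2.resize(im[210:330,240:400],(800,600),interpolation=cv2.INTER_CUBIC)[...,::-1])
E
```

```text
clock: 5.2
position: [0.5145, -0.1226, 0.2124]
tcp_rot: [[0.974, 0.228, -0.001], [0.228, -0.974, 0.001], [-0.001, -0.001, -1.0]]
wrist_force: [1.1, 0.7, -0.7]
width: 0.248
finger_force: 39.8
clock: 5.82
position: [0.4797, 0.0213, 0.213]
tcp_rot: [[0.998, -0.058, -0.0], [-0.058, -0.998, -0.0], [-0.0, 0.0, -1.0]]
wrist_force: [0.8, -0.1, -1.2]
width: 0.246
finger_force: 39.9
[-0.0161 -0.0539 -0.0048]
```

View pics/sc1.png

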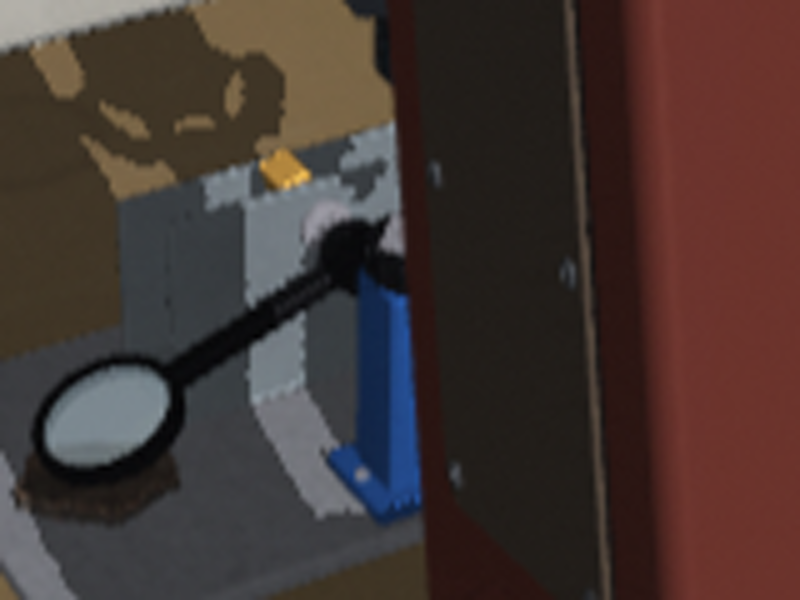

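```bash
python3 -m creep '[{"tx":-0.012,"ty":-0.05,"tz":0.05,"wx":0,"wy":0,"wz":0,"gripper":1},{"tx":-0.012,"ty":-0.05,"tz":0.12,"wx":0,"wy":0,"wz":0,"gripper":1},{"tx":-0.012,"ty":-0.05,"tz":0.2,"wx":0,"wy":0,"wz":0,"gripper":1},{"tx":-0.012,"ty":-0.05,"tz":0.22,"wx":0,"wy":0,"wz":0,"gripper":1},{"tx":-0.012,"ty":-0.05,"tz":0.23,"wx":0,"wy":0,"wz":0,"gripper":1},{"tx":-0.012,"ty":-0.05,"tz":0.24,"wx":0,"wy":0,"wz":0,"gripper":1},{"tx":-0.012,"ty":-0.05,"tz":0.25,"wx":0,"wy":0,"wz":0,"gripper":1}]'; python3 -c "
from h import *
print(r.sense()['moment'])"
```

```text
clock: 6.75
position: [0.4785, 0.0292, 0.1759]
tcp_rot: [[0.998, -0.058, 0.001], [-0.058, -0.998, -0.0], [0.001, 0.0, -1.0]]
wrist_force: [-0.3, 0.5, -1.5]
width: 0.247
finger_force: 39.9
[-0.02486636  0.01529965 -0.01223034]
```

```bash
python3 -m creep '[{"tx":0,"ty":0,"tz":0.02,"wx":0,"wy":0,"wz":0,"gripper":1},{"tx":0,"ty":0,"tz":0.04,"wx":0,"wy":0,"wz":0,"gripper":1},{"tx":0,"ty":0,"tz":0.06,"wx":0,"wy":0,"wz":0,"gripper":1},{"tx":0,"ty":0,"tz":0.07,"wx":0,"wy":0,"wz":0,"gripper":1},{"tx":0,"ty":0,"tz":0.07,"wx":0,"wy":0,"wz":0,"gripper":1}]'
```

```text
clock: 7.38
position: [0.4783, 0.0292, 0.1658]
tcp_rot: [[0.998, -0.058, 0.0], [-0.058, -0.998, -0.0], [0.0, 0.0, -1.0]]
wrist_force: [-2.6, -0.1, 6.7]
width: 0.248
finger_force: 40.7
```

```bash
python3 -m creep '[{"tx":0,"ty":0,"tz":0.007,"wx":0,"wy":0,"wz":0,"gripper":1},{"tx":0,"ty":0,"tz":0.007,"wx":0,"wy":0,"wz":0,"gripper":1}]'
```

```text
clock: 7.62
position: [0.4785, 0.0292, 0.1657]
tcp_rot: [[0.998, -0.058, 0.001], [-0.058, -0.998, -0.0], [0.001, 0.0, -1.0]]
wrist_force: [-5.8, 0.4, 17.5]
width: 0.247
finger_force: 41.9
```

```bash
python3 -m creep '[{"tx":0,"ty":0,"tz":-0.007,"wx":0,"wy":0,"wz":0,"gripper":-1},{"tx":0,"ty":0,"tz":-0.007,"wx":0,"wy":0,"wz":0,"gripper":-1},{"tx":0,"ty":0,"tz":-0.007,"wx":0,"wy":0,"wz":0,"gripper":-1},{"tx":0,"ty":0,"tz":-0.007,"wx":0,"wy":0,"wz":0,"gripper":-1},{"tx":0,"ty":0,"tz":-0.15,"wx":0,"wy":0,"wz":0,"gripper":-1},{"tx":0,"ty":0,"tz":-0.4,"wx":0,"wy":0,"wz":0,"gripper":-1},{"tx":0,"ty":0,"tz":-0.7,"wx":0,"wy":0,"wz":0,"gripper":-1},{"tx":0,"ty":0,"tz":-0.7,"wx":0,"wy":0,"wz":0,"gripper":-1}]'
python3 -m creep '[{"tx":0.2,"ty":0,"tz":0,"wx":0,"wy":0,"wz":-0.018,"gripper":-1},{"tx":0.5,"ty":0,"tz":0,"wx":0,"wy":0,"wz":-0.018,"gripper":-1},{"tx":0.75,"ty":0.04,"tz":0,"wx":0,"wy":0,"wz":-0.018,"gripper":-1},{"tx":0.75,"ty":0.04,"tz":0,"wx":0,"wy":0,"wz":-0.018,"gripper":-1},{"tx":0.75,"ty":0.04,"tz":0,"wx":0,"wy":0,"wz":-0.018,"gripper":-1}]'
python3 - <<'E'
from h import *
for n in('top','scene'):
    im,D=vision.get_image(n); W=world(n,D); m=(abs(W[...,0]-.478)<.03)&(abs(W[...,1]-.029)<.03)&(W[...,2]>.15)&(W[...,2]<.25)&(im[...,0]>1.6*im[...,2])
    o=W[m&(W[...,2]>.21)]; print(n,m.sum(),W[m][:,2].max() if m.any() else 0, np.median(o,0))
    cv2.imwrite(f'pics/{n}2.png',im[...,::-1])
s=r.sense();print(s['position'],(s['tcp_rot'].T@(np.array([.5901,.0296,.081])-s['position'])/.15).round(4))
E
```

```text
clock: 8.62
position: [0.4801, 0.0291, 0.2721]
tcp_rot: [[0.998, -0.058, 0.006], [-0.058, -0.998, -0.0], [0.006, 0.0, -1.0]]
wrist_force: [0.8, -0.5, -1.0]
width: 1.002
finger_force: 0.0
clock: 9.25
position: [0.5893, 0.0168, 0.2682]
tcp_rot: [[1.0, -0.002, -0.002], [-0.002, -1.0, 0.0], [-0.002, -0.0, -1.0]]
wrist_force: [0.2, 0.5, -0.1]
width: 0.999
finger_force: 0.0
top 196 0.2210504584611336 [0.47704486 0.02846458 0.21807057]
scene 0 0 [nan nan nan]
[0.58929276 0.01694856 0.26906732] [ 0.0063 -0.0842  1.2538]
  return _methods._mean(a, axis=axis, dtype=dtype,
  ret = um.true_divide(
```

```bash
python3 -c "
import cv2,numpy as np
a=cv2.imread('pics/top2.png')[180:320,190:330];b=cv2.imread('pics/scene2.png')[200:340,240:380]
cv2.imwrite('pics/c2.png',np.hstack([cv2.resize(x,(400,400),interpolation=cv2.INTER_CUBIC) for x in(a,b)]))"
```

```text
(no output)
```

View pics/c2.png

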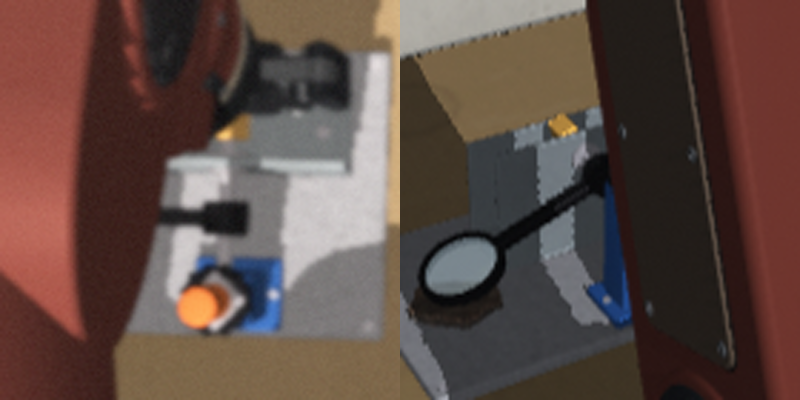

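The driver top is at z = 0.218, which is fully home. It stands at about (200,305) in the left half, and the brass head shows in the gap at (235,128). Before descending I check that the arm clears the driver.

Run:
```python
from h import *
s=r.sense(); T=s['position']; print(np.round(s['qpos'],1))
for n in('top','scene'):
    im,D=vision.get_image(n); W=world(n,D)-T
    for x0 in np.arange(-.2,.08,.03):
        m=(D>0)&(abs(W[...,0]-x0)<.015)&(abs(W[...,1])<.08)&(W[...,2]>-.04)
        if m.sum()>5: print(n,x0.round(3),m.sum(),np.percentile(W[m][:,2],[1,50,99]).round(3))
```

```text
[ -5.5  23.    6.1  73.2   0.  174.6]
top -0.2 269 [0.445 0.461 0.493]
top -0.17 12736 [0.461 0.514 0.519]
top -0.14 14191 [0.464 0.51  0.516]
top -0.11 12603 [0.459 0.504 0.511]
top -0.08 11789 [0.423 0.497 0.505]
top -0.05 12706 [0.341 0.497 0.5  ]
top -0.02 13510 [0.083 0.49  0.5  ]
top 0.01 11694 [0.094 0.492 0.498]
top 0.04 4273 [0.334 0.48  0.492]
scene -0.02 682 [0.024 0.098 0.22 ]
scene 0.01 659 [0.02  0.115 0.326]
scene 0.04 212 [0.188 0.327 0.357]
```

```bash
python3 -m creep '[{"tx":0.006,"ty":-0.084,"tz":0.1,"wx":0,"wy":0,"wz":0,"gripper":-1},{"tx":0.006,"ty":-0.084,"tz":0.4,"wx":0,"wy":0,"wz":0,"gripper":-1},{"tx":0.006,"ty":-0.084,"tz":0.75,"wx":0,"wy":0,"wz":0,"gripper":-1},{"tx":0.006,"ty":-0.084,"tz":1,"wx":0,"wy":0,"wz":0,"gripper":-1},{"tx":0.006,"ty":-0.084,"tz":1,"wx":0,"wy":0,"wz":0,"gripper":-1},{"tx":0.006,"ty":-0.084,"tz":1,"wx":0,"wy":0,"wz":0,"gripper":-1}]'; python3 -c "
from h import *
s=r.sense();print(s['position'],(s['tcp_rot'].T@(np.array([.5901,.0296,.079])-s['position'])/.15).round(4))"
```

```text
clock: 10.2
position: [0.5918, 0.0297, 0.1205]
tcp_rot: [[1.0, -0.001, 0.001], [-0.001, -1.0, -0.0], [0.001, -0.0, -1.0]]
wrist_force: [0.3, -0.0, -0.0]
width: 1.0
finger_force: 0.0
[0.59181803 0.02971049 0.12046874] [-0.0119  0.0008  0.2764]
```

```bash
python3 -m creep '[{"tx":-0.008,"ty":0,"tz":0.15,"wx":0,"wy":0,"wz":0,"gripper":-1},{"tx":-0.008,"ty":0,"tz":0.27,"wx":0,"wy":0,"wz":0,"gripper":-1},{"tx":-0.008,"ty":0,"tz":0.27,"wx":0,"wy":0,"wz":0,"gripper":-1},{"tx":-0.008,"ty":0,"tz":0.27,"wx":0,"wy":0,"wz":0,"gripper":-1}]' 60 && python3 -m creep '[{"tx":0,"ty":0,"tz":0,"wx":0,"wy":0,"wz":0,"gripper":1},{"tx":0,"ty":0,"tz":0,"wx":0,"wy":0,"wz":0,"gripper":1},{"tx":0,"ty":0,"tz":0,"wx":0,"wy":0,"wz":0,"gripper":1},{"tx":0,"ty":0,"tz":0,"wx":0,"wy":0,"wz":0,"gripper":1},{"tx":0,"ty":0,"tz":0,"wx":0,"wy":0,"wz":0,"gripper":1},{"tx":0,"ty":0,"tz":0,"wx":0,"wy":0,"wz":0,"gripper":1},{"tx":0,"ty":0,"tz":0,"wx":0,"wy":0,"wz":0,"gripper":1},{"tx":0,"ty":0,"tz":0,"wx":0,"wy":0,"wz":0,"gripper":1}]' 60
python3 - <<'E'
from h import *
print(r.sense()['moment'])
p=[]
for n in('top','scene'):
    im,D=vision.get_image(n); np.savez(f'/tmp/{n}3.npz',im=im,D=D)
    y,x=(180,190) if n=='top' else (200,240)
    p.append(cv2.resize(im[y:y+140,x:x+140],(400,400),interpolation=cv2.INTER_CUBIC))
cv2.imwrite('pics/c3.png',np.hstack(p)[...,::-1])
E
```

```text
clock: 10.7
position: [0.5912, 0.0293, 0.0805]
tcp_rot: [[1.0, -0.002, 0.003], [-0.002, -1.0, -0.0], [0.003, 0.0, -1.0]]
wrist_force: [-0.4, -0.1, -0.8]
width: 1.002
finger_force: 0.0
clock: 11.7
position: [0.5902, 0.0287, 0.079]
tcp_rot: [[1.0, -0.002, 0.0], [-0.002, -1.0, -0.001], [0.0, 0.001, -1.0]]
wrist_force: [-0.3, -5.4, 4.2]
width: 0.176
finger_force: 61.2
[-1.17869541  0.04843485 -0.31352855]
```

View pics/c3.png

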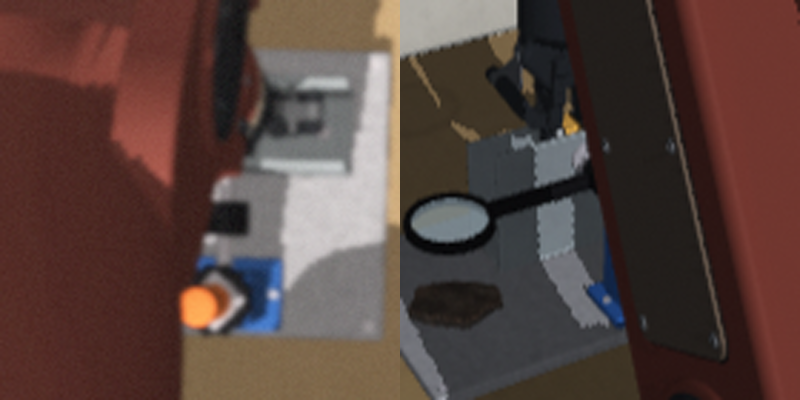

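The lens arm now looks level (right half, from (450,222) to (590,180)), and the driver is still standing at (198,305). I measure the slope to be sure.

Run:
```python
from h import *
s=r.sense()
d=np.load('/tmp/scene3.npz'); W=world('scene',d['D']); im=d['im'].astype(int)
m=(abs(W[...,0]-.528)<.045)&(W[...,1]>.05)&(W[...,1]<.2)&(W[...,2]>.07)&(W[...,2]<.14)
P=W[m]; c=P.mean(0); n=np.linalg.svd(P-c)[2][2]; print(m.sum(),c.round(4),'normal',(n*np.sign(n[2])).round(3))
l=m&(W[...,1]>.13); P=W[l]; print('ring z',np.median(P[:,2]),np.polyfit(P[:,1],P[:,2],1))
a=m&(W[...,1]<.12); b=np.array([(y,np.percentile(W[m&(abs(W[...,1]-y)<.008)][:,2],90)) for y in np.arange(.06,.2,.015) if (m&(abs(W[...,1]-y)<.008)).sum()>3]); print(b.round(4).tolist()); print('slope',np.polyfit(b[:,0],b[:,1],1))
t=np.load('/tmp/top3.npz'); W=world('top',t['D']); k=(abs(W[...,0]-.478)<.03)&(abs(W[...,1]-.029)<.03)&(W[...,2]>.21)&(W[...,2]<.23); print('driver top',np.median(W[k],0))
```

```text
1158 [0.5373 0.1231 0.1042] normal [-0.053  0.012  0.999]
ring z 0.10351138685316852 [-0.04635758  0.11069972]
[[0.06, 0.12], [0.075, 0.1207], [0.09, 0.1201], [0.105, 0.1162], [0.12, 0.1076], [0.135, 0.1069], [0.15, 0.106], [0.165, 0.1057], [0.18, 0.1052], [0.195, 0.1052]]
slope [-0.1395537   0.12916597]
driver top [0.47707563 0.02740182 0.21811396]
```

```bash
python3 -m creep '[{"tx":0,"ty":0,"tz":0,"wx":0,"wy":0,"wz":0,"gripper":1},{"tx":0,"ty":0,"tz":0,"wx":0,"wy":0,"wz":0,"gripper":1},{"tx":0,"ty":0,"tz":0,"wx":0,"wy":0,"wz":0,"gripper":1},{"tx":0,"ty":0,"tz":0,"wx":0,"wy":0,"wz":0,"gripper":1}]' 100
cat > m.py <<'E'
from h import *
def fit(W,t):
    m=(abs(W[...,0]-.5277)<.036)&(W[...,1]>.05)&(W[...,1]<.2)&(W[...,2]>.02)&(W[...,2]<.135)&(W[...,0]<.556)
    best=None; P=W[m]; rng=np.random.default_rng(0)
    for _ in range(3000):
        q=P[rng.choice(len(P),3,False)]; n=np.cross(q[1]-q[0],q[2]-q[0]); n/=np.linalg.norm(n)+1e-12
        if abs(n[2])<.8: continue
        k=abs((P-q[0])@n)<.003
        if best is None or k.sum()>best.sum(): best=k
    Q=P[best]; c=np.linalg.lstsq(np.c_[Q[:,:2]-[.5277,.0292],np.ones(len(Q))],Q[:,2],rcond=None)[0]
    print(t,best.sum(),len(P),'dz/dx,dz/dy,z0',c.round(4),'y range',Q[:,1].min().round(3),Q[:,1].max().round(3),'z at lens',round(c[2]+.13*c[1],4))
for t in('0','3'): fit(world('scene',np.load(f'/tmp/scene{t}.npz')['D']),t)
im,D=vision.get_image('scene'); fit(world('scene',D),'now'); print(r.sense()['moment'])
E
python3 m.py
```

```text
clock: 12.3
position: [0.5902, 0.0286, 0.0791]
tcp_rot: [[1.0, -0.002, 0.0], [-0.002, -1.0, -0.001], [0.0, 0.001, -1.0]]
wrist_force: [-1.3, -5.9, 3.1]
width: 0.17
finger_force: 97.3
0 617 965 dz/dx,dz/dy,z0 [-0.0031 -0.4055  0.1078] y range 0.05 0.183 z at lens 0.055
3 608 1063 dz/dx,dz/dy,z0 [ 0.0218 -0.0242  0.1069] y range 0.05 0.193 z at lens 0.1037
now 609 1061 dz/dx,dz/dy,z0 [-0.0017 -0.0228  0.1066] y range 0.05 0.193 z at lens 0.1036
[-1.22528902  0.13721481 -0.27245876]
```

```bash
python3 -c "
from h import *
print(workorder.sign_off())"
```

```text
the job is handed in; nothing more can be done
None
```

The job is handed in: the driver is fully home in the knob and released (its top reads z = 0.218 m), and the gripper is holding the bolt head at about 97 N with the lens arm level to within about 1.5°, at 12.3 s on the robot's clock.

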